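Sweep the casting scrap off the dental work block

ROBOT

A 6-joint arm with a two-finger parallel gripper is mounted at the origin on the work surface. World frame = base frame: x ahead of the robot, y to its left, z up, the work surface at z = 0. Lengths are in mm, angles in rad, forces in N, time in s.
With the tool pointing down it reaches from about 350 to 725 mm from the base axis. Payload 4.3 kg.
Tool frame: the origin (TCP) lies on the centre line of the jaws, within the pads' length; the fingertips stand 25 mm ahead of it and the grasp point (between the pads) lies 6 mm ahead of it (manip.finger_overhang is the distance from the TCP to the fingertips, in mm); z points along the fingers, y is the line along which they close (so a half turn about z gives the same grasp; the last joint's range is limited). The gripper opens to 85 mm and grips with 20 to 120 N. Pads are 22 mm wide; open, the fingers measure 114 mm over their backs; the gripper's body (76 mm by 85 mm) begins 54 mm behind the grasp point. The pads swing forward as they close: fully open they stand 13 mm farther back than shut.
Start: joints at [-1.239, 0.377, 0.081, 1.274, 0, 1.46], TCP at [245.866, -519.821, 256.329] pointing down, gripper open.
Joint ranges: [-2.72, 2.72], [-0.84, 1.66], [-1.02, 1.22], [-1.77, 2.12], [-1.37, 1.28], [-3.14, 3.14]. Speed limits (rad/s): [2.57, 2.57, 3.14, 3.14, 3.14, 3.14].

INTERFACE

Orientations are given as a unit quaternion [w, x, y, z].
In Python, from workcell import manip gives the robot as it stands. The module is installed in compiled form; this text tells all that it offers. Calls block until the motion is done:
- manip.goto(position, orientation): joint-space move of the TCP to a pose.
- manip.line_to(position, attitude=None, v=150): straight line of the TCP; attitude=None keeps the orientation; v is the mean speed in mm/s.
- manip.move_j(angles): joint-space move.
- manip.grip(opening, squeeze=None): finger opening in mm; squeeze is the grip in N (None keeps the last); returns when the fingers have stopped.
- manip.sleep(seconds).
- manip.inverse_kinematics(position, orientation): joint angles nearest the present ones, or None.
- manip.read_state(): the state.
- manip.camera(name): name is "scene" or "top" or "wrist"; returns a dict with "color" (400x640x3 uint8, red, green, blue), "depth" (400x640 float32, mm along the optical axis (not along the pixel's ray), 0 where there is no reading), "vertical_fov" (degrees; the focal length in pixels is half the picture's height over the tangent of half this angle, whatever the lens; pixels are square), "cx", "cy" (the principal point, pixels), "extrinsics" (4x4, takes a point from world to camera coordinates). Camera axes: x right, y down, z forward; pixel columns grow to the right and rows downward; lengths in mm; the calibration is good to about 2 mm. A picture is of the moment at which its call begins.
A pose or a line that the arm cannot do raises manip.IKError and nothing moves.
- manip.sign_off(): hands the job in; it is judged then, once.
The state is a dict: "clock": time; "joint_positions": joint angles; "joint_velocities": joint speeds; "effort": joint torques, N m; "ee_pos": TCP position; "ee_rot": TCP orientation; "ft_force": force on the tool from outside, world axes, zero at the start; "wrist_torque": the same for the moment, N m; "width": finger opening in mm; "gripper_force": force on a finger pad.
Only numpy, scipy, OpenCV 4.12 (cv2) and the standard library are available. Lean on these libraries where they do the work, as an engineer would, in place of code of your own. Each camera call takes 0.05 s, during which the arm holds its last target. There are 200 camera calls.

TASK

Sweep the three small metal sprue buttons off the end of the white work block so that they drop into the plain empty scrap tray, not the divided tray. Push them along the block with your fingers, never pick one up, and leave the little tooth die on the block standing where it is and the bottle and the dental model beside the trays undisturbed.

Things in the scene. Friction and masses are not known exactly. Their poses are not given: they have to be found in the camera images.
- deck: white work block, fixed, 240 mm along its x (pointing roughly away from the robot), 220 mm along its y, flat top 45 mm above the bench. Origin: centre of its underside. Lips 4 mm thick and 6 mm high run along its long edges (x = -120 and +120 mm); its ends (y = -110 and +110 mm) are open, a tray butted against each
- scrap_tray: plain grey open tray with no dividers, empty, fixed against one end (y = +110 or -110 mm) of the work block, 240 mm along x, 120 mm along y, 40 mm high, rim 5 mm below the block's top; walls and floor 3 mm. Origin: centre of its underside; axes parallel to the block's. It has to receive the buttons
- parts_tray: grey tray of the same outer size with eight compartments holding white crowns, fixed at the other end of the work block. Origin: centre of its underside. Not for scrap
- button1: cast-metal sprue button, one of three alike: a bare steel disc 26 mm across and 12 mm tall (rim bevelled above 9 mm) with a thin stub 8 mm across on top, 19 mm tall in all, about 45 g. It stands on the work block, stub up, and slides when pushed. Origin: centre of its underside, z up
- button2: cast-metal sprue button, one of three alike: a bare steel disc 26 mm across and 12 mm tall (rim bevelled above 9 mm) with a thin stub 8 mm across on top, 19 mm tall in all, about 45 g. It stands on the work block, stub up, and slides when pushed. Origin: centre of its underside, z up
- button3: cast-metal sprue button, one of three alike: a bare steel disc 26 mm across and 12 mm tall (rim bevelled above 9 mm) with a thin stub 8 mm across on top, 19 mm tall in all, about 45 g. It stands on the work block, stub up, and slides when pushed. Origin: centre of its underside, z up
- die: tooth die: a slim upright tan stone post 16 mm square with a white crown on top, 36 mm tall, loose, stands on the work block. Origin: centre of its underside, z up. Must stay where it is. It and the buttons stand in four lanes at the block's x of about -75, -25, 25 and 75 mm, at least 40 mm apart; which is in which varies
- bottle: small closed bottle, 38 mm across, 85 mm tall, loose on the bench beside the outer side of one of the trays. Origin: centre of its underside
- model: dental model: stone arch of teeth on a blue base 70 by 66 mm, 40 mm tall, loose on the bench beside the outer side of one of the trays. Origin: centre of its underside

How it is judged:
By the outcome, as a careful person would: the job done as asked, in the order asked, and still so for the second after the job is handed in, with the robot touching nothing.
It also fails if it takes over 56 s, if anything falls off the work surface, if the arm or the gripper's body presses on something with over 40 N, if the wrist force passes 120 N, or if a joint passes its speed limit or range.

## Working session

There is one attempt and no reset: what is moved stays moved. The work goes in short steps, each a Python script; the robot and the scene stay as the last script left them, time stands still between calls to the robot, and variables do not carry over. Pictures are saved under pics/ and viewed, at most 10 in all, crops included, and the job is handed in when it is done.

```bash
mkdir -p pics; python3 - <<'E'
from workcell import manip
import cv2,numpy as np
for n in ["top","scene"]:
    c=manip.camera(n); cv2.imwrite(f"pics/{n}0.png",c["color"][:,:,::-1]); np.savez(f"{n}0.npz",**c)
    print(n,c["vertical_fov"],c["cx"],c["cy"],np.round(c["extrinsics"],3).tolist())
s=manip.read_state();print(s["clock"],s["ee_pos"],s["ee_rot"],s["width"])
E
```

```text
top 54.89205264576941 325.1940744371357 200.40757913759816 [[0.02, -1.0, 0.01, -6.431], [-0.993, -0.021, -0.118, 559.198], [0.119, -0.008, -0.993, 1147.046], [0.0, 0.0, 0.0, 1.0]]
scene 42.68314268388396 317.7330281528301 194.88832240968398 [[-0.197, 0.98, 0.007, 122.041], [0.841, 0.173, -0.513, -438.617], [-0.505, -0.095, -0.858, 1661.339], [0.0, 0.0, 0.0, 1.0]]
0.1 [ 245.6749355  -519.28333774  255.43949445] [-9.10714962e-04  9.75700986e-01  2.19104417e-01 -1.04322956e-04] 85.42162905401909
```

View pics/top0.png

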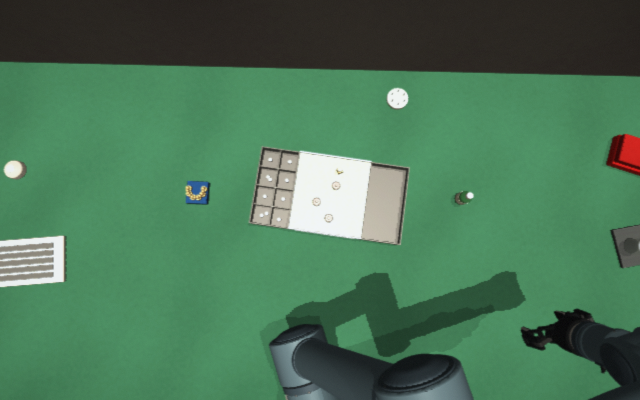

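View pics/scene0.png

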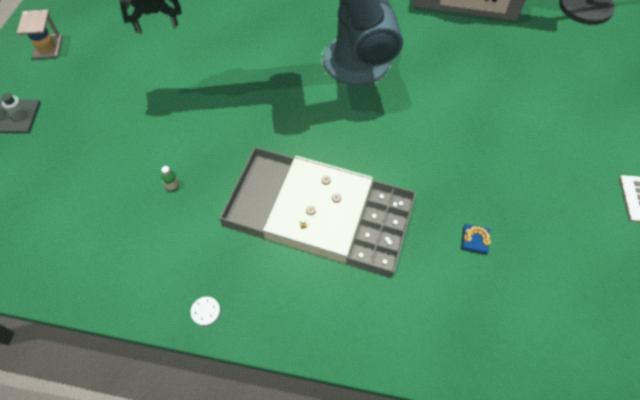

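The plain tray is on the right in the top view (−y side), with the bottle beyond it at (463,198). The buttons are near (336,185), (317,202) and (328,218), and the die is at (339,171).

```bash
cat > h.py <<'E'
import numpy as np,cv2
def ray_z(c,u,v,z):
    f=200/np.tan(np.radians(float(c["vertical_fov"]))/2); E=np.array(c["extrinsics"]); R,t=E[:3,:3],E[:3,3]
    o=-R.T@t; d=R.T@np.array([(u-c["cx"])/f,(v-c["cy"])/f,1]); return o+d*(z-o[2])/d[2]
def world(c):
    f=200/np.tan(np.radians(float(c["vertical_fov"]))/2); E=np.array(c["extrinsics"]); D=c["depth"]
    v,u=np.mgrid[:400,:640]; P=np.stack([(u-c["cx"])/f*D,(v-c["cy"])/f*D,D],-1)
    return (P-E[:3,3])@E[:3,:3]
E
python3 - <<'E'
from h import *
from workcell import manip
print(manip.finger_overhang)
for n,roi in (("top",(240,140,420,250)),("scene",(215,140,425,280))):
    c=dict(np.load(n+"0.npz")); W=world(c); im=c["color"]; x0,y0,x1,y1=roi
    m=np.zeros((400,640),np.uint8); m[y0:y1,x0:x1]=((im.min(2)>190))[y0:y1,x0:x1]
    cs=max(cv2.findContours(m,0,2)[0],key=cv2.contourArea)
    h=cv2.approxPolyDP(cv2.convexHull(cs),4,True)[:,0]
    print(n,[(p.tolist(),np.round(ray_z(c,*p,47)[:2],1).tolist()) for p in h])
    mf=np.zeros((400,640),np.uint8); cv2.fillPoly(mf,[cs],1); mf=cv2.erode(mf,np.ones((5,5)))
    k=((mf>0)&(W[...,2]>51)).astype(np.uint8)
    N,L,S,C=cv2.connectedComponentsWithStats(k)
    print("deck z",np.median(W[...,2][mf>0]))
    for i in range(1,N):
        if S[i,4]>8: print(S[i].tolist(),np.round(C[i],1),np.round(W[L==i].mean(0),1),np.round(W[L==i].max(0),1))
    cv2.imwrite(f"pics/{n}c.png",cv2.resize(im[y0:y1,x0:x1,::-1],None,fx=3.6,fy=3.6,interpolation=2))
E
```

```text
25.0
top [([300, 151], [708.8, 85.7]), ([370, 161], [682.3, -129.8]), ([361, 238], [446.4, -104.3]), ([288, 227], [474.8, 115.2])]
deck z 46.14457064391387
[337, 167, 6, 7, 34] [339.6 170. ] [640.  -34.3 107.3] [ 654.6   14.4 1205.2]
[332, 182, 9, 8, 57] [335.9 185.5] [602.2 -26.1  58.8] [613.7 -14.3  68.8]
[313, 198, 8, 8, 55] [316.4 201.3] [552.9  31.5  58.3] [563.4  42.1  65.6]
[325, 214, 8, 9, 55] [328.5 217.7] [504.5  -5.6  57.7] [515.9   5.   65.9]
scene [([296, 157], [446.5, -96.1]), ([370, 177], [470.3, 112.5]), ([346, 255], [707.8, 87.9]), ([263, 229], [679.3, -129.3])]
deck z 44.54339223917833
[321, 175, 10, 9, 67] [325.3 178.9] [517.1  -1.   73.5] [1231.1  113.4 1199.5]
[331, 193, 10, 9, 68] [335.7 196.8] [555.2  34.   56.6] [567.6  45.9  64.3]
[306, 205, 10, 9, 68] [310.2 209.2] [604.5 -23.3  56.3] [616.  -11.   63.6]
[299, 217, 8, 11, 65] [302.5 222. ] [651.5 -32.9  69.4] [659.3 -23.8  85.3]
```

View pics/topc.png

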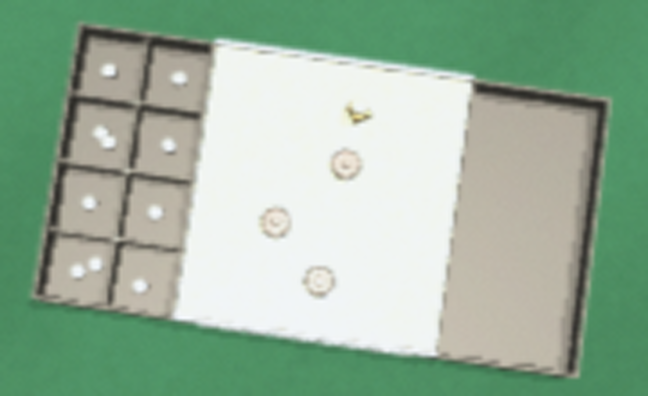

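```bash
cat >> h.py <<'E'
a=np.radians(-7.0); O=np.array([577.,-7.])
def w(x,y,z): return [O[0]+np.cos(a)*x-np.sin(a)*y, O[1]+np.sin(a)*x+np.cos(a)*y, z]
B={"A":(28.3,-14.4),"B":(-27.7,36.6),"C":(-72.3,-5.9)}
E
python3 - <<'E'
from h import *
from workcell import manip as m
x,y=B["B"]; best=None
for th in (41.5,131.5):
    q=[0,np.cos(np.radians(th)),np.sin(np.radians(th)),0]
    j=m.inverse_kinematics(w(x,y+38,160),q); print(th,None if j is None else np.round(j,2))
    if j is not None and (best is None or abs(j[5])<best[0]): best=(abs(j[5]),q)
q=best[1]; np.save("q.npy",q)
m.grip(14); m.goto(w(x,y+38,160),q)
s=m.read_state(); f0=np.array(s["ft_force"]); print(s["clock"],s["ee_pos"],s["width"],f0)
m.line_to(w(x,y+38,92),v=100)
for z in np.arange(92,72.9,-3).tolist()+[74]:
    m.line_to(w(x,y+38,z),v=30); s=m.read_state(); f=np.array(s["ft_force"])-f0
    print(round(s["clock"],2),z,round(s["ee_pos"][2],1),np.round(f,1))
    if f[2]>4: m.line_to(w(x,y+38,z+5),v=30); break
c=m.camera("scene"); cv2.imwrite("pics/s1.png",cv2.resize(c["color"][100:300,180:450,::-1],None,fx=2.9,fy=2.9,interpolation=2))
E
```

```text
41.5 [ 0.01  0.4  -0.14  1.03  0.    1.71]
131.5 [ 0.01  0.4  -0.14  1.03  0.   -1.44]
3.2333 [558.81012251  69.86118437 160.11401414] 14.187293527308817 [ 0.17861382  0.63813687 -0.39317436]
4.32 92.0 92.7 [-0.8 -0.2  0.1]
4.57 89.0 88.8 [-0.4 -1.1  0.9]
4.82 86.0 85.7 [ 0.2 -1.   0.1]
5.07 83.0 82.7 [-0.9 -0.2  0.2]
5.32 80.0 79.7 [-0.1 -0.2  0.3]
5.57 77.0 76.7 [ 0.2  0.6 -0.1]
5.82 74.0 73.8 [-0.3 -0.4 -0.4]
6.07 74 74.1 [-0.7 -0.2  0.1]
```

View pics/s1.png

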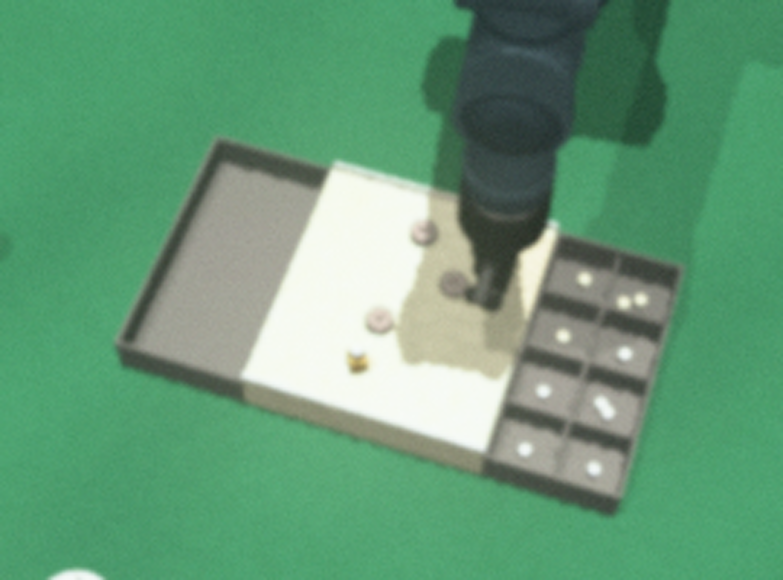

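The fingers are lowered behind button B: fingers at (487,285), button at (455,283) in the crop. They touch nothing. I'll push B now.

```bash
python3 - <<'E'
from h import *
from workcell import manip as m
x,y=B["B"]
m.line_to(w(x,y+38,73),v=30)
f0=np.array(m.read_state()["ft_force"])
for Y in (30,-20,-70,-118):
    m.line_to(w(x,Y,73),v=60); s=m.read_state(); print(round(s["clock"],2),np.round(s["ee_pos"],1),np.round(np.array(s["ft_force"])-f0,1))
m.line_to(w(x,-118,110),v=120)
c=m.camera("scene"); cv2.imwrite("pics/s2.png",cv2.resize(c["color"][100:300,180:450,::-1],None,fx=2.9,fy=2.9,interpolation=2))
E
```

```text
7.26 [553.2  26.2  73. ] [ 0.6  0.  -0.3]
8.24 [547.1 -23.4  73. ] [-0.9 -0.3  0.2]
9.22 [540.9 -73.   73. ] [ 0.1 -1.  -0. ]
10.18 [ 535.  -120.6   72.9] [ 0.4 -0.7  0.8]
```

View pics/s2.png

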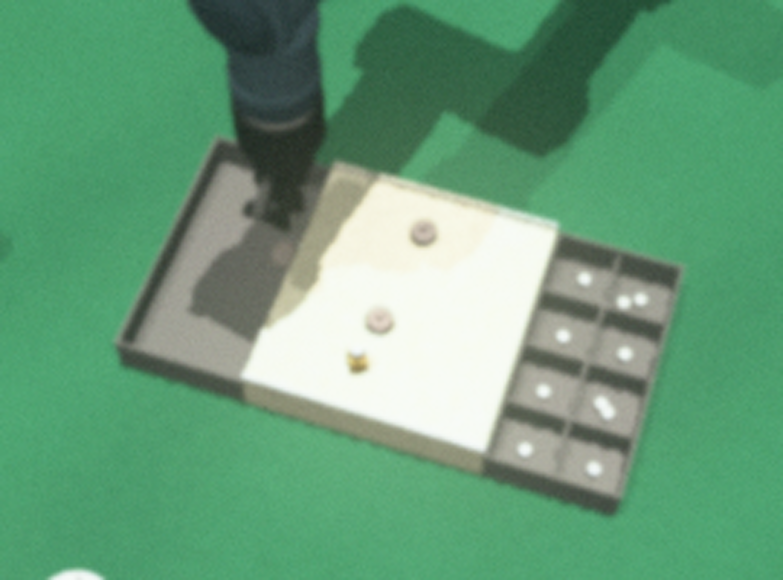

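B has left the block and appears at about (285,255) in the plain tray. The other two buttons and the die haven't moved. Next I'll push A, then C.

```bash
python3 - <<'E'
from h import *
from workcell import manip as m
q=np.load("q.npy").tolist()
m.line_to(w(B["B"][0],-118,140),v=150)
for k in "AC":
    x,y=B[k]
    m.line_to(w(x,y+38,140),v=150)
    m.line_to(w(x,y+38,73),v=80)
    m.line_to(w(x,-118,73),v=60); s=m.read_state(); print(k,round(s["clock"],2),np.round(s["ee_pos"],1),np.round(s["ft_force"],1))
    m.line_to(w(x,-118,140),v=150)
m.line_to(w(-40,60,230),v=250)
m.goto([400,250,280],q)
for n,r in (("scene",(100,300,180,450)),("top",(140,250,240,420))):
    c=m.camera(n); np.savez(n+"1.npz",**c); k=780/(r[3]-r[2])
    cv2.imwrite(f"pics/{n}3.png",cv2.resize(c["color"][r[0]:r[1],r[2]:r[3],::-1],None,fx=k,fy=k,interpolation=2))
print(m.read_state()["clock"])
E
```

```text
A 15.69 [ 590.7 -127.3   73. ] [-0.6 -0.1 -0.7]
C 21.28 [ 490.8 -115.1   73. ] [-0.9 -0.4 -0.5]
23.9083
```

View pics/scene3.png

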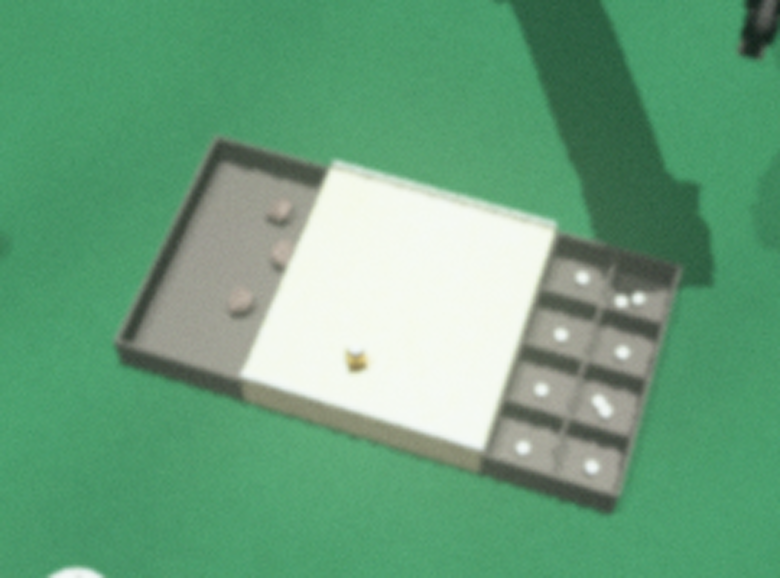

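View pics/top3.png

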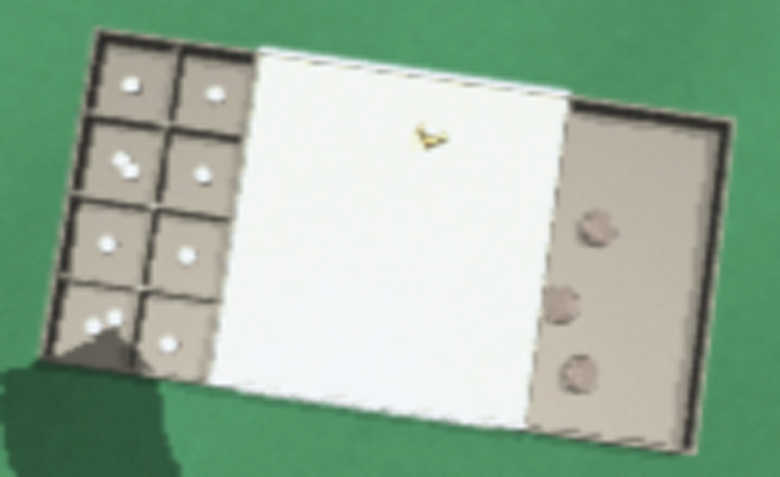

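All three buttons are in the plain tray. The middle one sits close to the block wall, so I'll check its height, and check that the bottle and dental model haven't moved.

```bash
python3 - <<'E'
from h import *
c0=dict(np.load("top0.npz"));c=dict(np.load("top1.npz")); W=world(c)
d=np.abs(c["color"].astype(int)-c0["color"]).max(2)
k=np.zeros((400,640),np.uint8);k[160:245,355:412]=(d>25)[160:245,355:412]
N,L,S,C=cv2.connectedComponentsWithStats(k)
for i in range(1,N):
    if S[i,4]>10: P=W[L==i]; q=(P[:,:2]-O)@np.array([[np.cos(a),-np.sin(a)],[np.sin(a),np.cos(a)]]); print(S[i].tolist(),"local",np.round(np.median(q,0),1),"z",np.round(np.percentile(P[:,2],[5,50,90,100]),1))
print("bottle",d[185:212,450:478].max(),"model",d[175:210,182:213].max(),"die",d[165:177,333:346].max())
c=dict(np.load("scene1.npz"));W=world(c)
for u,v in ((277,173),(278,188),(263,204)): P=W[v-4:v+5,u-4:u+5].reshape(-1,3); print(np.round(np.median(P,0),1),np.round(np.percentile(P[:,2],[5,50,95]),1))
E
```

```text
[373, 191, 7, 6, 23] local [  23.5 -140.4] z [ 2.1  6.3 24.  27.8]
[366, 206, 8, 9, 40] local [ -31.5 -126.8] z [ 2.5 18.6 24.3 33.3]
[369, 222, 8, 9, 45] local [ -75.4 -145.1] z [ 0.6 18.8 25.5 28.4]
bottle 6 model 6 die 5
[ 488.1 -140.7   13.8] [-1.2 13.8 26.1]
[ 540.6 -126.7   24. ] [ 5.4 24.  44.7]
[ 592.7 -153.9   17.3] [ 1.  17.3 24.9]
```

```bash
python3 -c "
from workcell import manip as m
print(m.sign_off())"
```

```text
the job is handed in; nothing more can be done
None
```

All three buttons were pushed off the block into the plain scrap tray and lie below its rim; the die, bottle and dental model did not move, and the job was handed in at about 24 s of the 56 s allowed.

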